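Block the toy line with the stop disc and hold the crossing gate open

ROBOT

A 6-joint arm with a two-finger parallel gripper is mounted at the origin on the work surface. World frame = base frame: x ahead of the robot, y to its left, z up, the work surface at z = 0. Lengths are in m, angles in rad, forces in N, time in s.
With the tool pointing down it reaches from about 0.25 to 0.775 m from the base axis. Payload 4 kg.
Tool frame: the origin (TCP) lies between the finger pads; the fingertips stand robot.finger_overhang ahead of it and the grasp point (between the pads) is the TCP (robot.finger_overhang is the distance from the TCP to the fingertips, in m); z points along the fingers, x is the direction in which the jaws open and shut, and the axes are right-handed (so a half turn about z gives the same grasp; the last joint's range is limited). The gripper opens to 94 mm and grips with 3 to 60 N. Pads are 16 mm wide; open, the fingers measure 119 mm over their backs; the gripper's body (75 mm by 177 mm) begins 78 mm behind the grasp point.
Start: joints at [-1.378, 0.087, 1.371, -0, 1.684, -0.103], TCP at [0.16, -0.526, 0.225] pointing down, gripper open.
Joint ranges: [-3.1, 3.1], [-0.76, 2.03], [0.27, 2.55], [-1.08, 4.22], [0.17, 2.65], [-2.57, 2.57]. Speed limits (rad/s): [2.79, 2.79, 3.14, 3.14, 3.14, 3.14].

INTERFACE

Orientations are given as a 3x3 rotation matrix whose columns are the frame's x, y, z axes.
In Python, from cell import status, read_camera, camera_model, robot, nets gives the robot as it stands.
- The arm moves only by the tool move_arm, never from a script. Its argument "rows" is text: rows parted by semicolons, each of 7 numbers parted by spaces: the shift along the tool's x, y, z in m, then the turn, a rotation vector about the tool's x, y, z in degrees, then the opening, from 0 (shut) to 1 (fully open). A call has 1 to 12 rows; each row shifts and turns the commanded pose from where the row before left it, along the tool's axes as they then stand; what a row does not reach is not made up. A row lasts 1/8 s, in which the tool goes at most 62.5 mm and 10.7 degrees, less where a joint would pass 70% of its speed; a pose out of reach is approached as far as the arm can. A call is refused whole if a number of a shift passes 0.0625 or a number of a turn 10.7, either way. A call with a gripper value outside its range is refused whole. The fingers move at their own pace and stop on an object; "newtons" is the grip in N (left out, the last holds). Time passes only in rows, so rows that do not move let the fingers close. It gives the time, the measured TCP pose, the force and the opening at its end, in the units of the state.
- status.state(): the state, without advancing time (a new reading comes with each control period).
- read_camera(name): name is "scene" or "top" or "wrist"; returns (picture, depth): 420x560x3 uint8, red, green, blue; 420x560 float32, m along the optical axis (not along the pixel's ray), 0 where there is no reading.
- camera_model(name): a dict with "fx", "fy", "cx", "cy" (pixels), "R" (3x3) and "t" (3): a world point X has camera coordinates R X + t. Camera axes: x right, y down, z forward; pixel columns grow to the right and rows downward; lengths in m; the calibration is good to about 2 mm. The wrist camera is an equidistant fisheye: a pixel r from the principal point sees the ray r / f radians off the axis. A picture is of the moment at which its call begins: read the wrist's pose just before it. camera_model takes no time and is no camera call; for the wrist camera it gives the pose at the moment of the call.
- robot.sign_off(): hands the job in, once; it reports no verdict.
Trained networks look in the newest picture that a camera, given by its name, has taken for a name from the list of things; names that differ only in an ending like _2 or _b are one class to them, and where a whole thing is asked for, a point or a joint stands for the part that bears it (a point fixed in the world has none). Each returns a list of dicts, best first, with "score" (0 to 1); they miss things now and then, are a little off and sometimes report something else, mostly with a low value. They report only what shows in the picture. A call takes as long as a camera call.
- nets.recognise(query, camera): "location" ([column, row] in pixels, amid what is visible of it).
- nets.spot_point(query, camera): "location" ([column, row] in pixels: a listed point, or the origin of a listed thing).
The state is a dict: "time_s": time; "joints": joint angles; "joint_velocities": joint speeds; "joint_torque": joint torques, N m; "eef_pos": TCP position; "eef_rot": TCP orientation; "ft_force": force on the tool from outside, world axes, zero at the start; "wrist_torque": the same for the moment, N m; "grip_width": finger opening in m.
Only numpy, scipy, OpenCV 4.12 (cv2) and the standard library are available. Lean on these libraries where they do the work, as an engineer would, in place of code of your own. Each camera call takes 0.05 s, during which the arm holds its last target. There are 200 camera calls.

TASK

Open the toy level crossing for the waiting yellow van: first block the line by moving the red stop disc from the sign rack to the slot between the rails, its blade pushed fully home, and let go of it. Only then draw the crossing gate's spring-return slide out by its blue handle until the black line on the bar is level with the outer face of the guide plate and the striped boom stands upright, not pulling on to the end stop, and finish while still holding it there, because it falls shut when let go. Leave the wagon, the van, the other discs and the other toys where they are.

Things in the scene. Friction and masses are not known exactly. Their poses are not given: they have to be found in the camera images.
- crossing: level crossing on a pale wooden board 220 x 360 x 30 mm, fixed. Origin: centre of the board's underside; x along the road (at zero yaw away from the robot), y along the track (at zero yaw to the robot's left). Rails 4 mm high and wide run along y at x = 40.5 and 89.5 mm; a dark road 120 mm wide runs along x at y = 85 mm. The aluminium gate frame stands at x -50 to -20, y -60 to 30, top at z 114 mm
- track_slot (a point): middle of the mouth of the slot between the rails, on the board's top face (x 65, y 0, z 30 mm of the crossing), axes as the crossing's. The slot, edged in brass, is 28 mm wide along x, 9 mm along y and goes through the board (30 mm deep). The wagon's near end is about 77 mm away towards -y
- gate_slide (a joint): travel of the slide out of the gate frame, along the crossing's -y: 0 = home (gate shut); 0.047 m = black line on the bar level with the guide plate's outer face, boom upright; beyond the line the bar is red; 0.065 m = end stop. A spring pulls it home with about 3.3 N at 0 and 8.5 N at 0.047 m
- pull_handle: blue paddle handle on the slide's outer end, 34 mm wide along the crossing's x, 11 mm thick along y. Origin: middle of the paddle (x -35, y -110, z 128 mm of the crossing when home), axes as the crossing's. Paddle from 18 mm below to 24 mm above the origin, its foot is 16 mm thick; the bar (13 mm wide, top 22 mm below the origin) runs from it in +y to the guide plate, 50 mm away when home
- gate_boom (a joint): angle of the red and white boom, geared to the slide: 0 = level across the road (shut), 1.57 rad = upright (slide at 0.047 m). The boom is 180 mm long and swings in the upright plane x = -5 mm of the crossing, about an axle at y -15, z 68 mm; shut, it points to +y
- guide_face (a point): centre of the opening in the guide plate's outer face (the -y end of the gate frame), where the slide bar comes out; axes as the crossing's
- sign_rack: brown wooden block 170 x 46 x 30 mm, fixed in the tray, with three slots (28 mm along x, 9 mm along y) at x = -55, 0, +55 mm, each holding a sign disc upright by its blade. Origin: centre of its underside; x along the row of slots
- stop_sign: red stop disc with a level white bar: disc 36 mm across, 12 mm thick along its y; below it a wooden collar 32 (x) x 12 (y) x 5 mm, and a steel blade 24 mm wide (x), 5 mm thick (y), 24 mm long, end narrowed to 20 x 4 mm. Origin: middle of the collar's underside; disc centre 22 mm above, blade end 24 mm below. Home in a slot, the collar lies on the top face; either way round. 36 to 63 g
- caution_sign: the yellow disc in the rack, same shape and origin as the red one; stays in the rack
- clear_sign: the green disc in the rack, same shape and origin; stays in the rack
- mail_wagon: red wooden mail wagon with a white envelope on its roof, standing on the rails, 60 mm wide (x), 100 mm long (y), 55 mm high; origin under its middle at rail height; not to be moved
- van: small yellow toy van on the road before the gate, 64 x 36 x 34 mm; origin under its middle; not to be moved
- station: music box shaped like a station, wooden with blue roof and a brass knob on its +y end, 68 x 132 x 80 mm; origin under its middle; not to be moved
- marble_tunnel: glass marble tunnel, a glass tube 53 mm across and 130 mm long (along y) on two wooden cradles, top at 63 mm; origin under its middle; not to be moved
- helicopter: blue plastic helicopter, 136 mm long (x, nose to +x), rotor 116 mm across, 72 mm high; origin under its cabin; not to be moved
- tray: clear acrylic tray 500 x 800 mm with a rim 28 mm high and floor and walls 5 mm thick, fixed on the floor; origin: centre of its underside

How it is judged:
By the outcome, as a careful person would: the job done as asked, in the order asked, and still so for the second after the job is handed in, while the arm keeps its last pose, push and grip.
It also fails if it takes over 58 s, if anything falls off the work surface, if the arm or the gripper's body presses on something with over 40 N, if the wrist force passes 120 N, or if a joint passes its speed limit or range.

## Working session

There is one attempt and no reset: what is moved stays moved. The work goes in short steps, Python scripts to look and compute and a tool call to move; the robot and the scene stay as the last step left them, time stands still between calls to the robot, and variables do not carry over. Pictures are saved under pics/ and viewed, about 8 in all and at most 12, crops included, and the job is handed in when it is done.

Besides the shell and the picture viewer there is one more tool, called after ">>>" by a JSON object that holds its "name" and its "arguments", one argument or row to a line. move_arm: Moves the arm, as the interface text tells. Its arguments: {"type":"object","properties":{"rows":{"type":"string"},"newtons":{"type":"number"}},"required":["rows"]}

```bash
ls; mkdir -p pics; cat > h.py <<'E'
import numpy as np, cv2
from cell import status, read_camera, camera_model, robot, nets
def save(n,img): cv2.imwrite('pics/'+n,cv2.cvtColor(img,cv2.COLOR_RGB2BGR))
def ray(cam,px):
    m=camera_model(cam); R=np.array(m['R']);t=np.array(m['t'])
    u=(px[0]-m['cx'])/m['fx'];v=(px[1]-m['cy'])/m['fy']
    if cam=='wrist':
        r=np.hypot(u,v); d=np.array([u/r*np.sin(r),v/r*np.sin(r),np.cos(r)]) if r>1e-9 else np.array([0,0,1.])
    else: d=np.array([u,v,1.])
    return -R.T@t, R.T@d
def at_z(cam,px,z):
    o,d=ray(cam,px); return o+d*(z-o[2])/d[2]
def at_d(cam,px,dep):
    o,d=ray(cam,px); m=camera_model(cam); f=(np.array(m['R'])@d)[2]; return o+d*dep/f
def proj(cam,X):
    m=camera_model(cam); c=np.array(m['R'])@np.array(X)+np.array(m['t'])
    if cam=='wrist':
        r=np.hypot(c[0],c[1]);th=np.arctan2(r,c[2]);c=np.array([c[0]/r*th,c[1]/r*th,1])
    return np.array([m['fx']*c[0]/c[2]+m['cx'],m['fy']*c[1]/c[2]+m['cy']])
E
python3 - <<'E'
from h import *
s=status.state(); print(s['time_s'],s['eef_pos'],s['grip_width'],robot.finger_overhang, s['ft_force']); print(np.round(s['eef_rot'],3))
np.set_printoptions(precision=4,suppress=True)
for c in ['top','scene']:
    im,d=read_camera(c); save(c+'0.png',im); np.save(c+'0.npy',d)
    for q in ['stop_sign','caution_sign','clear_sign','track_slot','pull_handle','guide_face','mail_wagon','van','crossing','sign_rack','station','marble_tunnel','helicopter']:
        r=nets.spot_point(q,c)[:2]
        for k in r:
            p=k['location']; i=min(419,max(0,int(round(p[1]))));j=min(559,max(0,int(round(p[0]))))
            print(c,q,np.round(p,1),round(k['score'],2),at_d(c,p,d[i,j]))
print(camera_model('top'),camera_model('scene'))
E
```

```text
pics
0.0 [ 0.16023011 -0.52560728  0.22331328] 0.09409873429943685 0.019 [0.39112419 0.2359204  0.23824207]
[[ 0.291 -0.957 -0.   ]
 [-0.957 -0.291  0.002]
 [-0.002 -0.    -1.   ]]
top stop_sign [166.7 282.5] 0.73 [0.4207 0.3056 0.0326]
top stop_sign [172.7 241. ] 0.48 [0.526  0.281  0.0753]
top caution_sign [288.6 254. ] 0.68 [ 0.4944 -0.0021  0.0691]
top caution_sign [168.8 260.1] 0.65 [0.4785 0.2947 0.0571]
top clear_sign [163.2 287.3] 0.42 [0.4092 0.313  0.0368]
top track_slot [289.8 252. ] 0.74 [ 0.4992 -0.0051  0.0687]
top track_slot [328.8 202.1] 0.66 [ 0.6245 -0.1059  0.0342]
top pull_handle [382.3 248.2] 0.94 [ 0.5116 -0.2093  0.1541]
top pull_handle [182.9 169.1] 0.72 [0.7062 0.2635 0.0573]
top mail_wagon [385.4 209.5] 0.94 [ 0.6017 -0.2333  0.0959]
top van [289.4 254.1] 0.66 [ 0.4941 -0.0041  0.069 ]
top van [375.6 247.3] 0.22 [ 0.5123 -0.2037  0.1151]
top crossing [329.3 229.7] 0.59 [ 0.5536 -0.1006  0.081 ]
top sign_rack [172.5 260.9] 0.84 [0.4752 0.2907 0.0369]
top station [359.8 144.3] 0.67 [ 0.7657 -0.1796  0.0712]
top station [332.6 202.7] 0.64 [ 0.6247 -0.1185  0.01
[... 1012 characters left out ...]
0.0298]
scene station [181.6 258. ] 0.68 [ 0.8108 -0.1561  0.0424]
scene marble_tunnel [246.3 280.1] 0.57 [0.7898 0.0178 0.0346]
scene helicopter [364.  309.8] 0.59 [0.7378 0.2878 0.0325]
{'fx': 400.4734802189603, 'fy': 400.4734802189603, 'cx': 275.2907325132591, 'cy': 205.13094253786187, 'R': array([[ 0.0004, -1.    , -0.009 ],
       [-0.9974,  0.0003, -0.0727],
       [ 0.0727,  0.009 , -0.9973]]), 't': array([0.0309, 0.6176, 1.0127])} {'fx': 534.8209890621018, 'fy': 534.8209890621018, 'cx': 288.1136997105055, 'cy': 207.97767097588255, 'R': array([[-0.523 ,  0.8522, -0.0148],
       [ 0.479 ,  0.2796, -0.8321],
       [-0.705 , -0.4423, -0.5544]]), 't': array([ 0.3029, -0.1898,  1.8055])}
```

```bash
python3 - <<'E'
import cv2,numpy as np
a=cv2.imread('pics/top0.png');b=cv2.imread('pics/scene0.png')
t=cv2.resize(a[120:320,130:430],None,fx=2.6,fy=2.6,interpolation=cv2.INTER_CUBIC); cv2.imwrite('pics/t1.png',t)
t=cv2.resize(b[140:330,170:470],None,fx=2.6,fy=2.6,interpolation=cv2.INTER_CUBIC); cv2.imwrite('pics/s1.png',t)
E
```

```text
(no output)
```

View pics/t1.png

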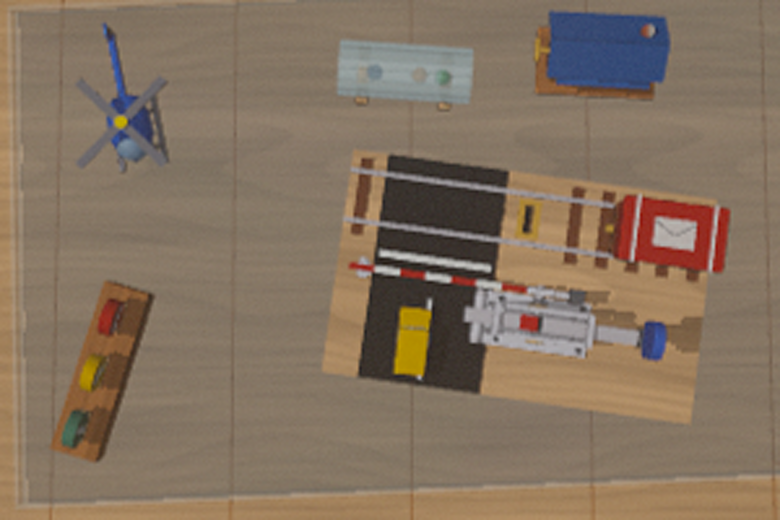

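View pics/s1.png

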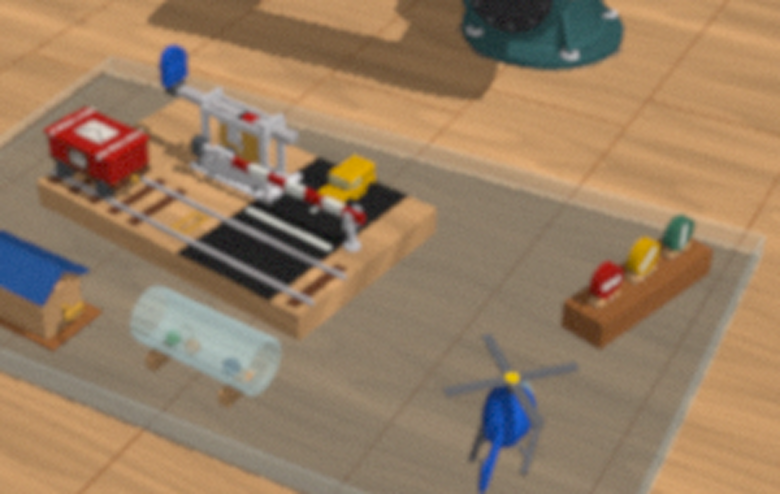

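The top view shows the red disc at about (173,242), the slot at about (333,204), the handle at about (382,250) and the boom lying level over the road. The scene view agrees: red is the far disc in the rack, and all three discs are upright.

```bash
python3 - <<'E'
from h import *
np.set_printoptions(precision=4,suppress=True)
c=lambda x,y:(130+x/2.6,120+y/2.6)
B=[at_z('top',c(*p),.035) for p in [(350,150),(735,190),(690,422),(322,372)]]
for b in B: print('board',b)
R=[at_z('top',c(*p),.035) for p in [(108,281),(155,294),(98,461),(52,448)]]
for b in R: print('rack',b)
def fit(local,W):
    l=np.array(local)[:,0]+1j*np.array(local)[:,1]; w=np.array(W)[:,0]+1j*np.array(W)[:,1]
    a=((w-w.mean())*np.conj(l-l.mean())).sum(); y=np.angle(a); o=w.mean()-np.exp(1j*y)*l.mean(); return y,o
y,o=fit([(.11,.18),(.11,-.18),(-.11,-.18),(-.11,.18)],B); print('crossing yaw',np.degrees(y),o)
for n,p in dict(slot=.065,handle=-.035-.110j,guide=-.035-.06j).items(): print(n,o+p*np.exp(1j*y))
y,o=fit([(.085,.023),(.085,-.023),(-.085,-.023),(-.085,.023)],R); print('rack yaw',np.degrees(y),o)
for k in (-.055,0,.055): print('slot',o+k*np.exp(1j*y))
print('slot px', at_z('top',c(528,220),.035), 'disc top', at_z('top',c(112,316),.07),'handle top',at_z('top',c(654,340),.157))
E
```

```text
board [0.6874 0.0582 0.035 ]
board [ 0.6475 -0.3198  0.035 ]
board [ 0.4223 -0.271   0.035 ]
board [0.4698 0.085  0.035 ]
rack [0.5581 0.2953 0.035 ]
rack [0.5454 0.2489 0.035 ]
rack [0.3841 0.3017 0.035 ]
rack [0.3964 0.3466 0.035 ]
crossing yaw -7.577797254389596 (0.55673679190664-0.1118962345755807j)
slot (0.6211691284879349-0.12046793234642658j)
handle (0.5075365067506652-0.2163200438365474j)
guide (0.5141301204205466-0.1667567080047821j)
rack yaw -17.67470136472928 (0.471024297299971+0.29812410479304696j)
slot (0.41862053751228545+0.3148227861815446j)
slot (0.471024297299971+0.29812410479304696j)
slot (0.5234280570876565+0.28142542340454935j)
slot px [ 0.618  -0.1166  0.035 ] disc top [0.5246 0.2815 0.07  ] handle top [ 0.506  -0.2067  0.157 ]
```

>>> {"name": "move_arm", "arguments": {
  "rows": "-0.0444 -0.0388 0 0 0 0 1;-0.0444 -0.0388 0 0 0 0 1;-0.0444 -0.0388 0 0 0 0 1;-0.0444 -0.0388 0 0 0 0 1;-0.0444 -0.0388 0 0 0 0 1;-0.0444 -0.0388 0 0 0 0 1;-0.0444 -0.0388 0 0 0 0 1;-0.0444 -0.0388 0 0 0 0 1;-0.0444 -0.0388 0 0 0 0 1;-0.0444 -0.0388 0 0 0 0 1;-0.0444 -0.0388 0 0 0 0 1;-0.0444 -0.0388 0 0 0 0 1"
}}

```text
time_s: 2.9
eef_pos: [0.4509, 0.1213, 0.2248]
eef_rot: [[0.292, -0.956, 0.001], [-0.956, -0.292, -0.0], [0.001, -0.001, -1.0]]
ft_force: [0.9, -0.0, 0.4]
grip_width: 0.0938
```

>>> {"name": "move_arm", "arguments": {
  "rows": "-0.0444 -0.0388 0 0 0 0 1;-0.0444 -0.0388 0 0 0 0 1;-0.0444 -0.0388 0 0 0 0 1;0 0 0.02 0 0 -10.4 1;0 0 0 0 0 -10.4 1;0 0 0 0 0 -10.4 1;0 0 0 0 0 -10.4 1;0 0 0 0 0 -10.4 1;0 0 0 0 0 -10.4 1;0 0 0 0 0 -10.4 1;0 0 0 0 0 -10.4 1;0 0 0 0 0 -10.4 1"
}}

```text
time_s: 4.4
eef_pos: [0.5229, 0.2806, 0.2044]
eef_rot: [[0.934, 0.357, -0.0], [0.357, -0.934, -0.0], [-0.0, 0.0, -1.0]]
ft_force: [-0.0, -0.3, -0.5]
grip_width: 0.0938
```

>>> {"name": "move_arm", "arguments": {
  "rows": "0 0 0 0 0 -10.4 1;0 0 0 0 0 -10.4 1;0 0 0 0 0 -10.4 1;0 0 0 0 0 -10.4 1;0 0 0 0 0 -10.4 1;0 0 0 0 0 0 1"
}}

```text
time_s: 5.15
eef_pos: [0.5229, 0.2806, 0.2044]
eef_rot: [[0.302, 0.953, -0.0], [0.953, -0.302, -0.0], [-0.0, -0.0, -1.0]]
ft_force: [0.5, -0.0, 0.6]
grip_width: 0.094
```

```bash
python3 - <<'E'
from h import *
np.set_printoptions(precision=4,suppress=True)
im,d=read_camera('wrist'); 
for q in ['stop_sign','caution_sign','clear_sign','sign_rack']:
    for k in nets.spot_point(q,'wrist')[:2]:
        print(q,np.round(k['location'],1),round(k['score'],2),at_z('wrist',k['location'],.035 if q!='sign_rack' else .005))
s=status.state()['eef_pos']; print(s)
for h in (.035,.057): print(proj('wrist',[s[0],s[1],h]))
save('w1.png',cv2.resize(im,(800,600),interpolation=cv2.INTER_CUBIC))
E
```

```text
stop_sign [284.7 200.2] 0.85 [0.5257 0.2842 0.035 ]
caution_sign [287.  145.5] 0.77 [0.472  0.3035 0.035 ]
clear_sign [290.6  91.7] 0.58 [0.4208 0.3234 0.035 ]
sign_rack [289.6 142.1] 0.86 [0.4714 0.3073 0.005 ]
[0.5229 0.2806 0.2044]
[280.5778 198.7849]
[280.5955 204.0107]
```

View pics/w1.png

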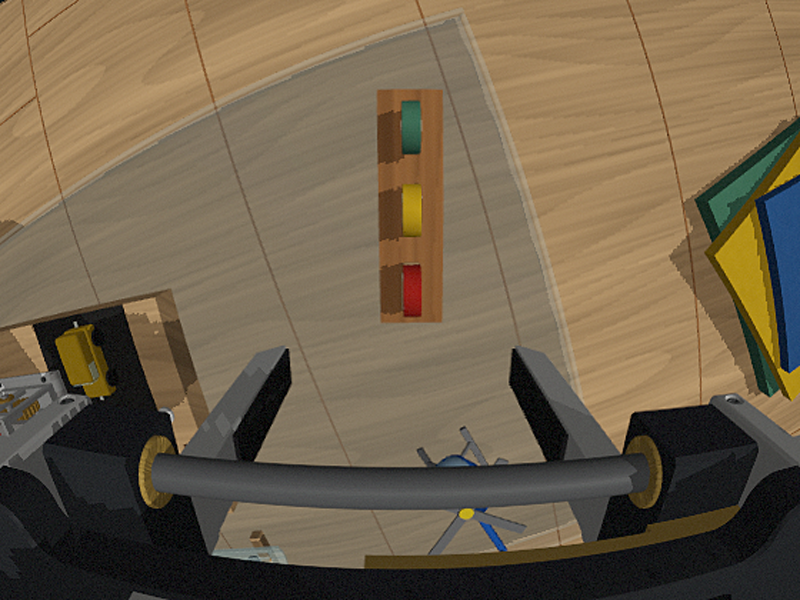

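The wrist view shows the rack running along the image columns, so the yaw matches. The red disc at (412,290) in the 800-wide picture is a few mm right of the jaw centre, so I'll measure that offset by colour.

```bash
cat >> h.py <<'E'
def red(im):
    h=cv2.cvtColor(im,cv2.COLOR_RGB2HSV); return (((h[...,0]<8)|(h[...,0]>172))&(h[...,1]>150)&(h[...,2]>60)).astype(np.uint8)
E
python3 - <<'E'
from h import *
np.set_printoptions(precision=4,suppress=True)
im,d=read_camera('wrist'); m=red(im); n,l,st,ce=cv2.connectedComponentsWithStats(m)
s=status.state(); p=np.array(s['eef_pos']);R=np.array(s['eef_rot'])
for i in range(1,n):
    if st[i,4]>100:
        print(st[i],ce[i]); ys,xs=np.where(l==i); print('med depth',np.median(d[l==i]))
        for px in (ce[i],): 
            for z in (.07,): 
                X=at_z('wrist',px,z); print(X,'tool offset',R.T@(X-p))
h=cv2.cvtColor(im,cv2.COLOR_RGB2HSV)
for nm,(a,b) in dict(y=(20,35),g=(65,95)).items():
    mm=((h[...,0]>=a)&(h[...,0]<=b)&(h[...,1]>120)).astype(np.uint8); n,l,st,ce=cv2.connectedComponentsWithStats(mm)
    for i in range(1,n):
        if st[i,4]>200 and 250<ce[i][0]<320: print(nm,st[i],ce[i],R.T@(at_z('wrist',ce[i],.07)-p))
E
```

```text
[282 185  13  37 461] [288.0954 203.0803]
med depth 0.30160406
[0.521  0.2885 0.07  ] tool offset [ 0.007  -0.0042  0.1344]
y [281 129  14  37 483] [287.9441 146.911 ] [ 0.0066 -0.0567  0.1344]
```

>>> {"name": "move_arm", "arguments": {
  "rows": "0.007 -0.001 0.04 0 0 0 1;0 0 0.04 0 0 0 1;0 0 0.04 0 0 0 0.6;0 0 0.026 0 0 0 0.4;0 0 0 0 0 0 0.3;0 0 0 0 0 0 0.3",
  "newtons": 15
}}

```text
time_s: 6.2
eef_pos: [0.5249, 0.2879, 0.0599]
eef_rot: [[0.3, 0.954, 0.002], [0.954, -0.3, 0.001], [0.001, 0.002, -1.0]]
ft_force: [0.4, 0.9, 0.3]
grip_width: 0.0572
```

```bash
python3 - <<'E'
from h import *
np.set_printoptions(precision=4,suppress=True)
im,d=read_camera('wrist'); m=red(im); n,l,st,ce=cv2.connectedComponentsWithStats(m)
s=status.state(); p=np.array(s['eef_pos']);R=np.array(s['eef_rot'])
print(p,s['grip_width'],proj('wrist',p))
for i in range(1,n):
    if st[i,4]>100: print(st[i],ce[i],R.T@(at_z('wrist',ce[i],.07)-p))
save('w2.png',cv2.resize(im[120:330,140:420],(800,600),interpolation=cv2.INTER_CUBIC))
E
```

```text
[0.5253 0.2881 0.0605] 0.05309955596052664 [280.8452 270.8479]
[ 269  236   24   64 1470] [280.4585 268.0054] [-0.0002 -0.0063 -0.0095]
```

View pics/w2.png

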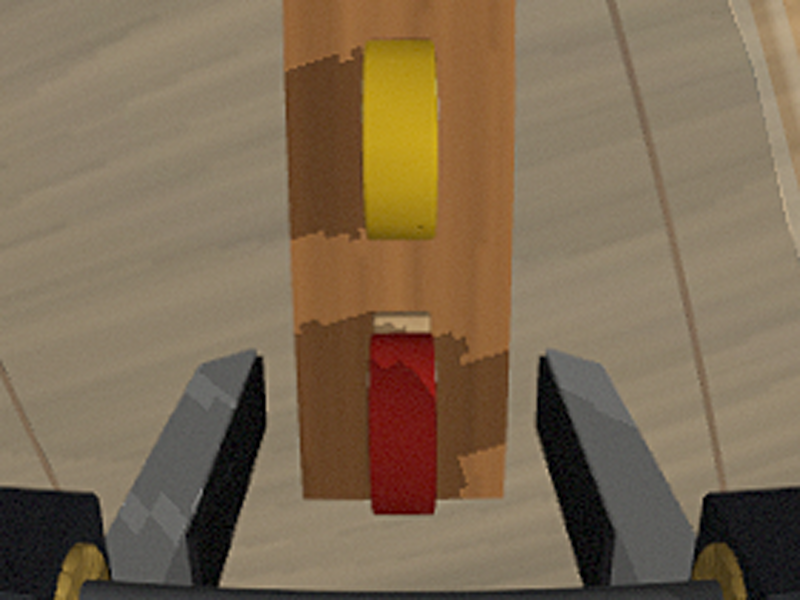

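The disc is centred between the jaws, with the open jaws clear of the rack top and the yellow disc. Closing now.

>>> {"name": "move_arm", "arguments": {
  "rows": "0 -0.0015 0.001 0 0 0 0.2;0 0 0 0 0 0 0.1;0 0 0 0 0 0 0;0 0 0 0 0 0 0;0 0 0 0 0 0 0;0 0 0 0 0 0 0;0 0 0 0 0 0 0",
  "newtons": 25
}}

```text
time_s: 7.12
eef_pos: [0.5227, 0.2881, 0.0576]
eef_rot: [[0.3, 0.954, 0.0], [0.954, -0.3, 0.0], [0.0, 0.0, -1.0]]
ft_force: [0.4, 0.4, 0.2]
grip_width: 0.0117
```

>>> {"name": "move_arm", "arguments": {
  "rows": "0 0 -0.01 0 0 0 0;0 0 -0.02 0 0 0 0;0 0 -0.04 0 0 0 0;0 0 -0.04 0 0 0 0;0 0 -0.03 0 0 0 0;0 0 0 0 0 0 0"
}}

```text
time_s: 7.88
eef_pos: [0.5241, 0.2886, 0.2013]
eef_rot: [[0.3, 0.954, 0.007], [0.954, -0.3, 0.003], [0.005, 0.006, -1.0]]
ft_force: [0.7, -0.1, -0.9]
grip_width: 0.0124
```

```bash
python3 - <<'E'
from h import *
np.set_printoptions(precision=4,suppress=True)
im,d=read_camera('wrist'); m=red(im); n,l,st,ce=cv2.connectedComponentsWithStats(m)
s=status.state(); p=np.array(s['eef_pos']);R=np.array(s['eef_rot'])
print(p,R,s['grip_width'],proj('wrist',p))
for i in range(1,n):
    if st[i,4]>100: print(st[i],ce[i])
save('w3.png',cv2.resize(im[120:330,140:420],(800,600),interpolation=cv2.INTER_CUBIC))
# slot/crossing from top camera again not needed
y=np.radians(-7.58)
E
```

```text
[0.5231 0.2882 0.1986] [[ 0.2999  0.954   0.0024]
 [ 0.954  -0.2999  0.0009]
 [ 0.0016  0.0021 -1.    ]] 0.01188503100928001 [280.834  270.8198]
[ 268  242   25   64 1504] [279.6443 273.5206]
[ 87 301  20  10 134] [ 97.0224 305.9552]
```

>>> {"name": "move_arm", "arguments": {
  "rows": "-0.0449 0.0268 0 0 0 0 0;-0.0449 0.0268 0 0 0 0 0;-0.0449 0.0268 0 0 0 0 0;-0.0449 0.0268 0 0 0 0 0;-0.0449 0.0268 0 0 0 0 0;-0.0449 0.0268 0 0 0 0 0;-0.0449 0.0268 0 0 0 0 0;-0.0449 0.0268 0 0 0 0 0;0 0 0 0 0 -9.9 0;0 0 0 0 0 0 0;0 0 0 0 0 0 0"
}}

```text
time_s: 9.3
eef_pos: [0.6189, -0.1182, 0.196]
eef_rot: [[0.133, 0.991, -0.002], [0.991, -0.133, 0.001], [0.0, -0.002, -1.0]]
ft_force: [0.3, -0.4, 0.7]
grip_width: 0.0115
```

```bash
python3 - <<'E'
from h import *
np.set_printoptions(precision=4,suppress=True)
im,d=read_camera('wrist'); m=red(im); n,l,st,ce=cv2.connectedComponentsWithStats(m)
s=status.state(); p=np.array(s['eef_pos']);R=np.array(s['eef_rot'])
print(p,R,s['grip_width'],proj('wrist',[p[0],p[1],.035]),proj('wrist',p))
for i in range(1,n):
    if st[i,4]>100: print(st[i],ce[i])
for q,z in dict(track_slot=.035,crossing=.005,pull_handle=.133,guide_face=.111,mail_wagon=.039).items():
    for k in nets.spot_point(q,'wrist')[:2]:
        X=at_z('wrist',k['location'],z); print(q,np.round(k['location'],1),round(k['score'],2),X,R.T@(X-p))
save('w4.png',cv2.resize(im,(800,600),interpolation=cv2.INTER_CUBIC))
E
```

```text
[ 0.619  -0.1181  0.1965] [[ 0.1322  0.9912 -0.0016]
 [ 0.9912 -0.1322  0.0004]
 [ 0.0002 -0.0016 -1.    ]] 0.01194397864638983 [280.4663 200.9386] [280.6833 270.983 ]
[271  87  22  18 367] [281.0409  95.9373]
[283 131  28   8 190] [296.0737 134.0211]
[339 131  26   9 202] [351.3317 135.2574]
[392 134  24   9 176] [403.2841 138.1875]
[439 138  21   8 133] [448.9023 141.7519]
[ 107  180   94   69 4494] [156.5263 213.2029]
[ 94 185  17  61 494] [101.7267 214.8097]
[ 268  242   24   64 1504] [279.6031 273.5904]
track_slot [282.6 202.8] 0.85 [ 0.6216 -0.1162  0.035 ] [0.0022 0.0026 0.1615]
crossing [282.9 132.8] 0.66 [ 0.5523 -0.1066  0.005 ] [ 0.0025 -0.0674  0.1916]
pull_handle [132.9  99.8] 0.83 [ 0.5057 -0.2119  0.133 ] [-0.1079 -0.0998  0.0637]
guide_face [209.4  99.1] 0.7 [ 0.515 -0.159  0.111] [-0.0543 -0.0975  0.0857]
mail_wagon [161.3 201.5] 0.57 [ 0.6026 -0.2436  0.039 ] [-0.1265  0.0006  0.1575]
```

View pics/w4.png

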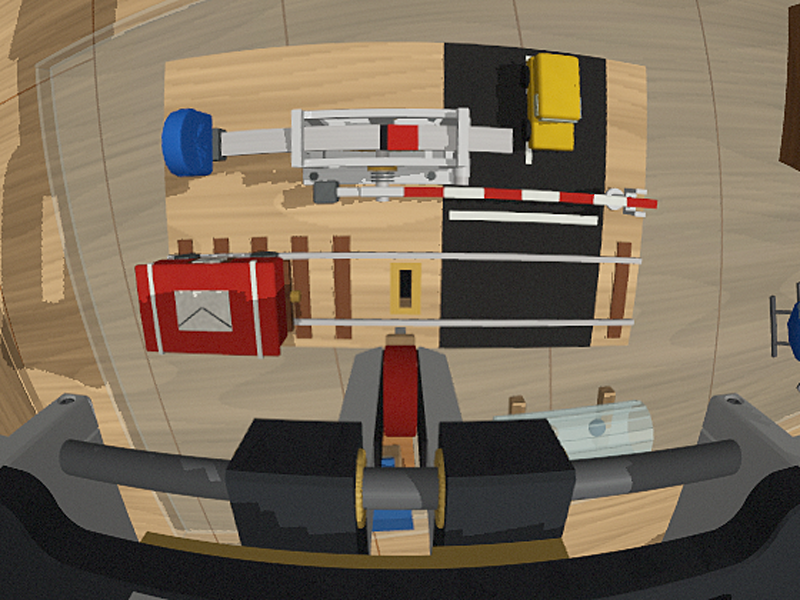

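The picture shows the slot at about (405,288), with the disc held and its blade at about (400,333). The slot is about 3 mm towards tool +x. I'll shift, go down to just above the mouth and look again.

>>> {"name": "move_arm", "arguments": {
  "rows": "0.0035 0 0.03 0 0 0 0;0 0 0.04 0 0 0 0;0 0 0.025 0 0 0 0;0 0 0.008 0 0 0 0;0 0 0 0 0 0 0;0 0 0 0 0 0 0"
}}

```text
time_s: 10.35
eef_pos: [0.621, -0.1157, 0.0964]
eef_rot: [[0.131, 0.991, 0.003], [0.991, -0.131, -0.001], [-0.001, 0.003, -1.0]]
ft_force: [-0.5, -0.2, -0.5]
grip_width: 0.0117
```

```bash
python3 - <<'E'
from h import *
np.set_printoptions(precision=4,suppress=True)
im,d=read_camera('wrist')
s=status.state(); p=np.array(s['eef_pos']);R=np.array(s['eef_rot'])
print(p,s['ft_force'],s['grip_width'],proj('wrist',[p[0],p[1],.035]),proj('wrist',p+R@[0,0,.0466]))
for k in nets.spot_point('track_slot','wrist')[:2]:
    X=at_z('wrist',k['location'],.035); print(k,X,R.T@(X-p))
save('w5.png',cv2.resize(im[160:310,180:380],(800,600),interpolation=cv2.INTER_CUBIC))
E
```

```text
[ 0.621  -0.1158  0.0965] [-0.166  -0.3741 -0.4112] 0.01188807036352934 [280.6632 233.3   ] [280.6347 240.8739]
{'location': [281.3, 230.8], 'score': 0.93} [ 0.6189 -0.115   0.035 ] [ 0.0005 -0.0023  0.0615]
```

View pics/w5.png

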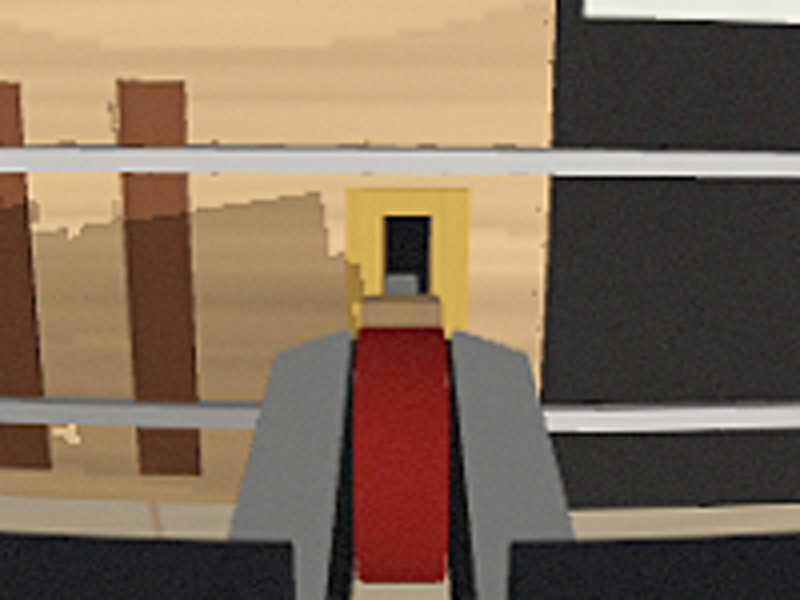

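The blade is about 1 mm left of the slot centre (collar centre at 401.5, slot centre at 407.5) and about 2 mm too far along tool y. I'll correct both and lower it.

>>> {"name": "move_arm", "arguments": {
  "rows": "0.0011 -0.0023 0 0 0 0 0;0 0 0.01 0 0 0 0;0 0 0.008 0 0 0 0;0 0 0.008 0 0 0 0;0 0 0 0 0 0 0"
}}

```text
time_s: 11.08
eef_pos: [0.6169, -0.1139, 0.0669]
eef_rot: [[0.131, 0.991, -0.003], [0.991, -0.131, 0.001], [0.0, -0.003, -1.0]]
ft_force: [-0.1, 0.3, -0.9]
grip_width: 0.0117
```

>>> {"name": "move_arm", "arguments": {
  "rows": "0 0 0.005 0 0 0 0;0 0 0.004 0 0 0 0;0 0 0.002 0 0 0 0;0 0 0 0 0 0 0;0 0 0 0 0 0 0"
}}

```text
time_s: 11.7
eef_pos: [0.6179, -0.1141, 0.0576]
eef_rot: [[0.131, 0.991, 0.0], [0.991, -0.131, -0.0], [-0.0, 0.0, -1.0]]
ft_force: [0.5, -0.0, -0.1]
grip_width: 0.0119
```

>>> {"name": "move_arm", "arguments": {
  "rows": "0 0 0.001 0 0 0 0;0 0 0.001 0 0 0 0;0 0 0 0 0 0 0;0 0 0 0 0 0 0"
}}

```text
time_s: 12.2
eef_pos: [0.6179, -0.1141, 0.0575]
eef_rot: [[0.131, 0.991, 0.001], [0.991, -0.131, -0.0], [-0.0, 0.001, -1.0]]
ft_force: [-3.5, 0.8, 7.9]
grip_width: 0.0121
```

Contact force appears at exactly the seated height. Now I'll ease off, release, rise and check.

>>> {"name": "move_arm", "arguments": {
  "rows": "0 0 -0.0015 0 0 0 0;0 0 0 0 0 0 0.4;0 0 0 0 0 0 0.4;0 0 0 0 0 0 0.4;0 0 0 0 0 0 0.4;0 0 -0.02 0 0 0 0.4;0 0 -0.04 0 0 0 0.4;0 0 -0.05 0 0 0 0.4;0 0 -0.05 0 0 0 0.4;0 0 0 0 0 0 0.4;0 0 0 0 0 0 0.4"
}}

```text
time_s: 13.58
eef_pos: [0.6177, -0.1141, 0.2176]
eef_rot: [[0.131, 0.991, 0.001], [0.991, -0.131, -0.0], [-0.0, 0.001, -1.0]]
ft_force: [0.5, -0.3, 0.1]
grip_width: 0.0379
```

```bash
python3 - <<'E'
from h import *
np.set_printoptions(precision=4,suppress=True)
im,d=read_camera('wrist')
s=status.state(); p=np.array(s['eef_pos']);R=np.array(s['eef_rot'])
print(s['time_s'],p,s['ft_force'],s['grip_width'])
m=red(im); n,l,st,ce=cv2.connectedComponentsWithStats(m)
for i in range(1,n):
    if st[i,4]>100: print(st[i],ce[i],at_z('wrist',ce[i],.072))
for q,z in dict(stop_sign=.035,pull_handle=.133,guide_face=.111).items():
    for k in nets.spot_point(q,'wrist')[:2]:
        X=at_z('wrist',k['location'],z); print(q,np.round(k['location'],1),round(k['score'],2),X,R.T@(X-p))
h=cv2.cvtColor(im,cv2.COLOR_RGB2HSV); b=((h[...,0]>100)&(h[...,0]<125)&(h[...,1]>150)).astype(np.uint8); n,l,st,ce=cv2.connectedComponentsWithStats(b)
for i in range(1,n):
    if st[i,4]>100: X=at_z('wrist',ce[i],.145); print('blue',st[i],ce[i],X,R.T@(X-p))
save('w6.png',cv2.resize(im[60:300,80:400],(800,600),interpolation=cv2.INTER_CUBIC))
E
```

```text
13.625 [ 0.6172 -0.114   0.2161] [ 0.5846  0.7477 -0.5884] 0.03784453527194668
[267  92  20  16 320] [276.5  99.5] [ 0.5167 -0.1043  0.072 ]
[279 132  25   6 150] [291.  134.5] [ 0.551  -0.0953  0.072 ]
[331 132  24   8 182] [342.1154 135.6923] [ 0.5576 -0.0476  0.072 ]
[380 134  23   9 157] [391.5032 138.2038] [0.5645 0.0014 0.072 ]
[426 138  20   7 114] [435.4474 141.193 ] [0.5711 0.0496 0.072 ]
[ 114  177   89   65 3925] [160.1126 208.28  ] [ 0.604  -0.2357  0.072 ]
[102 182  15  57 443] [109.1196 210.0045] [ 0.5977 -0.2968  0.072 ]
[274 185  12  35 404] [279.6683 201.9678] [ 0.6138 -0.1143  0.072 ]
stop_sign [278.4 199.9] 0.62 [ 0.6197 -0.1164  0.035 ] [-0.0022  0.0032  0.1811]
pull_handle [141.  103.1] 0.71 [ 0.5044 -0.2089  0.133 ] [-0.109  -0.0992  0.0832]
pull_handle [541.6 221.9] 0.52 [0.6514 0.1483 0.133 ] [ 0.2645 -0.0004  0.0831]
guide_face [207.3 100.3] 0.72 [ 0.5109 -0.16    0.111 ] [-0.0596 -0.0991  0.1052]
guide_face [279.9 197.4] 0.59 [ 0.5997 -0.1121  0.111 ] [-0.0005 -0.0174  0.1051]
blue [ 123   82   32   43 1197] [138.7235 103.1253] [ 0.5058 -0.2056  0.145 ] [-0.1055 -0.0983  0.0712]
blue [541 208  19  47 518] [549.9556 232.8764] [0.6597 0.1513 0.145 ] [0.2685 0.0075 0.0711]
blue [552 257   8  28 115] [555.0696 271.6348] [0.7077 0.1717 0.145 ] [0.2951 0.0524 0.071 ]
blue [238 311  44  16 560] [258.5768 319.3571] [ 0.6941 -0.1428  0.145 ] [-0.0185  0.0801  0.0709]
blue [229 356  57   5 198] [253.4293 358.2222] [ 0.7375 -0.1548  0.145 ] [-0.0247  0.1248  0.0709]
```

View pics/w6.png

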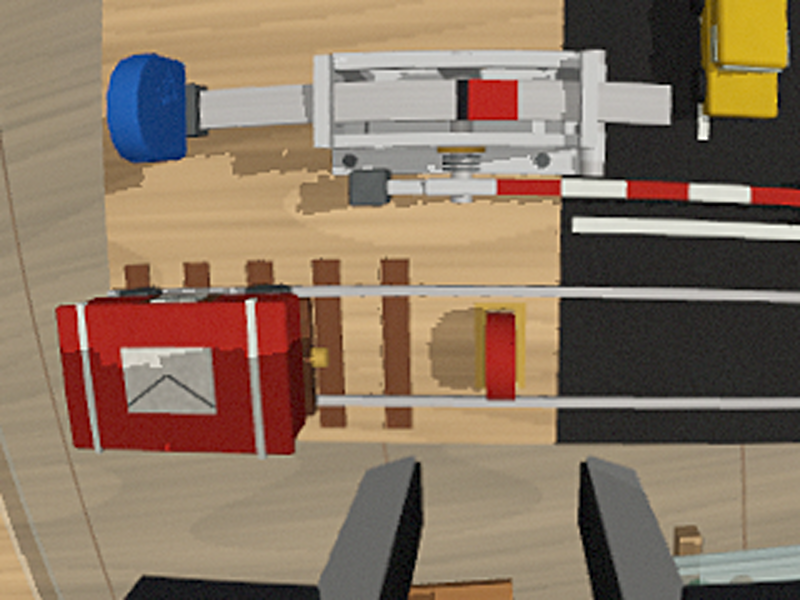

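The red disc stands upright in the brass slot at about (500,355), and the wagon and gate look undisturbed. Next is the handle, at tool offset about (-0.109, -0.0995).

>>> {"name": "move_arm", "arguments": {
  "rows": "-0.0363 -0.0332 0 0 0 0 0.45;-0.0363 -0.0332 0 0 0 0 0.45;-0.0363 -0.0332 0 0 0 0 0.45;0 0 0.02 0 0 0 0.45;0 0 0 0 0 0 0.45;0 0 0 0 0 0 0.45"
}}

```text
time_s: 14.52
eef_pos: [0.5048, -0.2086, 0.1967]
eef_rot: [[0.131, 0.991, -0.001], [0.991, -0.131, 0.0], [0.0, -0.001, -1.0]]
ft_force: [0.6, -0.4, -0.2]
grip_width: 0.0424
```

```bash
python3 - <<'E'
from h import *
np.set_printoptions(precision=4,suppress=True)
im,d=read_camera('wrist')
s=status.state(); p=np.array(s['eef_pos']);R=np.array(s['eef_rot'])
print(s['time_s'],p,s['ft_force'],s['grip_width'],proj('wrist',[p[0],p[1],.157]))
for k in nets.spot_point('pull_handle','wrist')[:2]:
        X=at_z('wrist',k['location'],.133); print(np.round(k['location'],1),round(k['score'],2),X,R.T@(X-p))
save('w7.png',cv2.resize(im[120:330,140:420],(800,600),interpolation=cv2.INTER_CUBIC))
E
```

```text
14.575 [ 0.5052 -0.2087  0.1972] [-0.404   0.1525 -0.2172] 0.04217846875179599 [280.6124 244.2916]
[279.6 235.4] 0.82 [ 0.5077 -0.2097  0.133 ] [-0.0007  0.0027  0.0642]
```

View pics/w7.png

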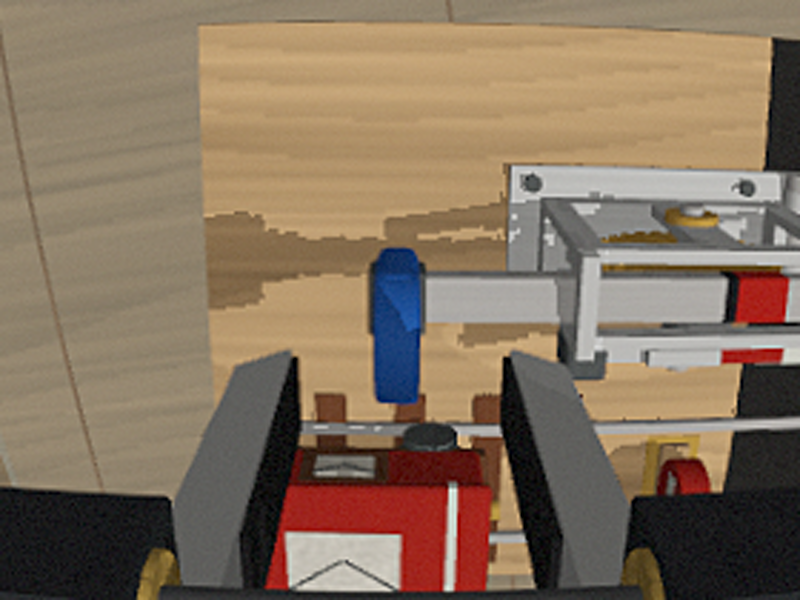

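The handle is centred between the jaws at about (397,325). I'll go down and close.

>>> {"name": "move_arm", "arguments": {
  "rows": "-0.0005 0.001 0.03 0 0 0 0.45;0 0 0.026 0 0 0 0.45;0 0 0 0 0 0 0.3;0 0 0 0 0 0 0.15;0 0 0 0 0 0 0;0 0 0 0 0 0 0;0 0 0 0 0 0 0;0 0 0 0 0 0 0",
  "newtons": 40
}}

```text
time_s: 15.62
eef_pos: [0.5065, -0.2098, 0.1426]
eef_rot: [[0.132, 0.991, 0.003], [0.991, -0.132, -0.001], [-0.001, 0.003, -1.0]]
ft_force: [0.5, 1.1, 6.1]
grip_width: 0.0104
```

>>> {"name": "move_arm", "arguments": {
  "rows": "-0.004 0 0 0 0 0 0;-0.008 0 0 0 0 0 0;-0.008 0 0 0 0 0 0;-0.008 0 0 0 0 0 0;-0.008 0 0 0 0 0 0;-0.004 0 0 0 0 0 0;0 0 0 0 0 0 0;0 0 0 0 0 0 0;0 0 0 0 0 0 0"
}}

```text
time_s: 16.75
eef_pos: [0.5013, -0.2472, 0.1426]
eef_rot: [[0.13, 0.991, 0.003], [0.991, -0.13, 0.003], [0.003, 0.002, -1.0]]
ft_force: [0.5, 6.5, 7.3]
grip_width: 0.0107
```

>>> {"name": "move_arm", "arguments": {
  "rows": "-0.004 0 0 0 0 0 0;-0.004 0 0 0 0 0 0;-0.0012 0 0 0 0 0 0;0 0 0 0 0 0 0;0 0 0 0 0 0 0;0 0 0 0 0 0 0"
}}

```text
time_s: 17.5
eef_pos: [0.5, -0.2559, 0.1426]
eef_rot: [[0.13, 0.992, 0.002], [0.991, -0.13, 0.004], [0.004, 0.002, -1.0]]
ft_force: [0.7, 7.8, 7.5]
grip_width: 0.0107
```

```bash
python3 - <<'E'
from h import *
np.set_printoptions(precision=4,suppress=True)
im,d=read_camera('wrist'); sc,ds=read_camera('scene'); tp,dt=read_camera('top')
s=status.state(); p=np.array(s['eef_pos']);R=np.array(s['eef_rot'])
print(s['time_s'],p,s['ft_force'],s['grip_width'],(p-[.5065,-.2098,.1426])@R[:,0])
print('joints',s['joints'])
a=cv2.resize(im[180:310,240:413],(800,600),interpolation=cv2.INTER_CUBIC)
save('w8.png',cv2.resize(im[150:300,250:450],(800,600),interpolation=cv2.INTER_CUBIC))
b=np.hstack([cv2.resize(sc[90:290,150:350],(400,400),interpolation=cv2.INTER_CUBIC),cv2.resize(tp[150:300,280:430],(400,400),interpolation=cv2.INTER_CUBIC)]);save('s8.png',b)
E
```

```text
17.65 [ 0.5    -0.2559  0.1426] [-0.6986  6.9367  7.9567] 0.01088131241891884 -0.046543901776747325
joints [-0.5766  0.1428  1.4725  0.0045  1.5264 -2.0171]
```

View pics/w8.png

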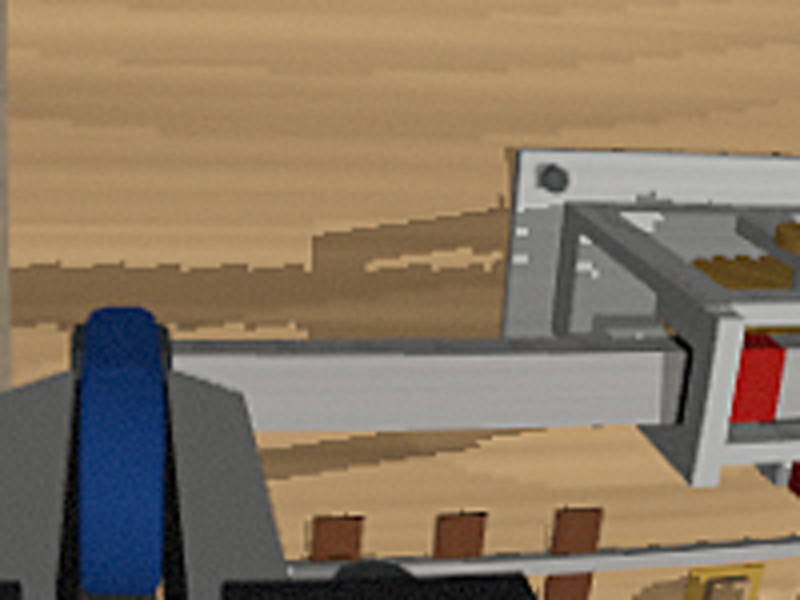

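View pics/s8.png

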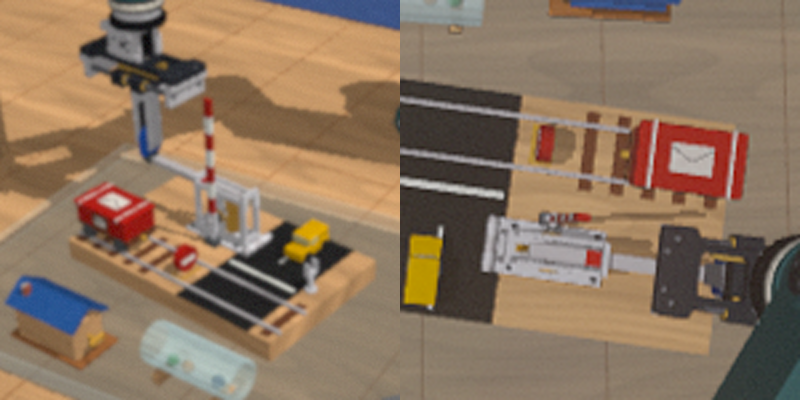

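The wrist view shows the bar's dark mark right at the guide opening at about (685,385), with red only behind the plate. The scene view shows the boom standing upright from (212,240) to (208,97), and the red disc in place between the rails. Next is a numeric check of the boom angle and the line.

```bash
python3 - <<'E'
from h import *
np.set_printoptions(precision=4,suppress=True)
sc,_=read_camera('scene'); im,d=read_camera('wrist')
y=np.radians(-7.5);C=np.array([[np.cos(y),-np.sin(y),0],[np.sin(y),np.cos(y),0],[0,0,1]])
o=np.array([.6175,-.1145,.035])-C@[.065,0,.03]
# boom pixels: red components in scene
n,l,st,ce=cv2.connectedComponentsWithStats(red(sc)); pts=[]
for i in range(1,n):
    if st[i,4]>8 and 245<ce[i][0]<265 and 130<ce[i][1]<205: print(st[i],ce[i]); pts.append(ce[i])
pts=np.array(pts); v=cv2.fitLine(pts.astype(np.float32),cv2.DIST_L2,0,.01,.01).ravel(); print('img dir',v[:2]/v[1])
for a in (-.1,-.05,0,.05,.1):
    q=[proj('scene',o+C@(np.array([-.005,-.015,.068])+r*np.array([0,np.sin(a),np.cos(a)]))) for r in (.03,.18)]
    print('lean to +y',a,q[0],q[1],(q[1]-q[0])/(q[1]-q[0])[1])
# line on bar: face position vs. black pixels
F=o+C@[-.035,-.06,.106]; print('face top px',proj('wrist',F))
r=int(150+385/4); print(r,[tuple(im[r,c]) for c in range(410,440,2)])
E
```

```text
[252 139   5   9  35] [253.5714 143.0857]
[253 158   3   6  16] [253.9375 160.8125]
[253 175   4   6  14] [254.6429 177.1429]
[254 190   4   6  16] [255.125 192.75 ]
img dir [0.0324 1.    ]
lean to +y -0.1 [254.5344 189.7296] [247.1578 137.2461] [0.1405 1.    ]
lean to +y -0.05 [254.9517 189.8749] [249.7818 137.9686] [0.0996 1.    ]
lean to +y 0 [255.3721 190.045 ] [252.442  138.8621] [0.0572 1.    ]
lean to +y 0.05 [255.7942 190.2394] [255.1308 139.9257] [0.0132 1.    ]
lean to +y 0.1 [256.2172 190.4576] [257.8399 141.1578] [-0.0329  1.    ]
face top px [420.8952 243.9305]
246 [(np.uint8(162), np.uint8(159), np.uint8(152)), (np.uint8(164), np.uint8(163), np.uint8(158)), (np.uint8(167), np.uint8(165), np.uint8(161)), (np.uint8(111), np.uint8(105), np.uint8(104)), (np.uint8(116), np.uint8(115), np.uint8(112)), (np.uint8(58), np.uint8(56), np.uint8(54)), (np.uint8(84), np.uint8(85), np.uint8(81)), (np.uint8(82), np.uint8(80), np.uint8(78)), (np.uint8(67), np.uint8(66), np.uint8(65)), (np.uint8(185), np.uint8(186), np.uint8(181)), (np.uint8(177), np.uint8(176), np.uint8(173)), (np.uint8(175), np.uint8(182), np.uint8(180)), (np.uint8(154), np.uint8(1), np.uint8(0)), (np.uint8(162), np.uint8(34), np.uint8(26)), (np.uint8(159), np.uint8(26), np.uint8(20))]
```

The boom leans about 0.03 rad short of upright and the slide reads 46.5 mm. I'll pull 0.6 mm more and hold.

>>> {"name": "move_arm", "arguments": {
  "rows": "-0.0007 0 0 0 0 0 0;0 0 0 0 0 0 0;0 0 0 0 0 0 0;0 0 0 0 0 0 0;0 0 0 0 0 0 0;0 0 0 0 0 0 0"
}}

```text
time_s: 18.5
eef_pos: [0.5, -0.2564, 0.1426]
eef_rot: [[0.13, 0.992, 0.002], [0.992, -0.13, 0.004], [0.004, 0.002, -1.0]]
ft_force: [-0.4, 8.9, 7.8]
grip_width: 0.0109
```

```bash
python3 - <<'E'
from h import *
sc,_=read_camera('scene'); n,l,st,ce=cv2.connectedComponentsWithStats(red(sc))
pts=np.array([ce[i] for i in range(1,n) if st[i,4]>8 and 245<ce[i][0]<265 and 130<ce[i][1]<205],np.float32)
v=cv2.fitLine(pts,cv2.DIST_L2,0,.01,.01).ravel(); print('slope',v[0]/v[1])
im,d=read_camera('wrist'); s=status.state(); p=np.array(s['eef_pos'])
print(s['time_s'],p,s['ft_force'],s['grip_width'],(p-[.5065,-.2098,.1426])@np.array(s['eef_rot'])[:,0])
save('w9.png',cv2.resize(im[205:265,380:460],(800,600),interpolation=cv2.INTER_CUBIC))
E
```

```text
slope 0.046494402
18.6 [ 0.49995322 -0.25639243  0.14257657] [-0.10503536  8.88023934  7.44121978] 0.010733193789872251 -0.04704774733172882
```

View pics/w9.png

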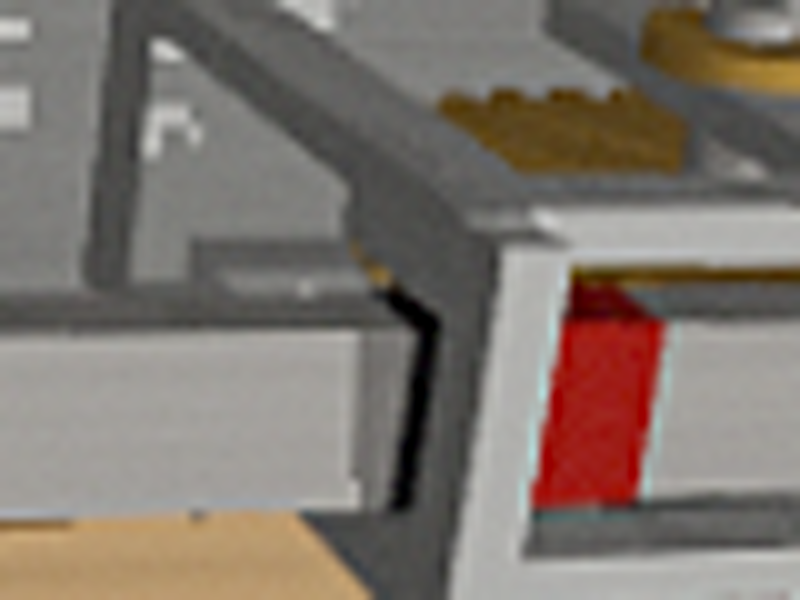

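The black line is exactly at the guide face, with no red outside it. The slide reads 47.0 mm and the boom is within about 0.01 rad of upright. Handing in while holding.

```bash
python3 -c "
from cell import robot; print(robot.sign_off())"
```

```text
the job is handed in; nothing more can be done
None
```

I moved the red stop disc into the slot between the rails and let go of it. I then pulled the gate slide out to its line, and the gripper was still holding it there when I handed in, at about 18.6 s.

- **Stop disc:** when I pushed down, it resisted with about 8 N at the height where the collar should sit on the board. Pictures after release show it upright in the slot.
- **Slide:** the arm's travel from home reads 47.0 mm. The last wrist picture shows the black line at the guide plate's face, with no red outside it.
- **Boom:** upright to within about 0.01 rad in the scene camera. An earlier check showed it about 0.03 rad short, so I pulled about 0.5 mm further.
- **Other things:** the wagon and van looked unmoved in the pictures taken after the disc was placed and during the pull. The yellow and green discs and the helicopter were not looked at again after the red disc was lifted out.
- **Disagreement:** the wrist sensor showed a steady upward force of 6–8 N from when I gripped the handle, on top of the spring's pull. I didn't find the cause; it is well under the limits.

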